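Unpile the wax-dipped handle blanks into their cradles

ROBOT

A 6-joint arm with a two-finger parallel gripper is mounted at the origin on the work surface. World frame = base frame: x ahead of the robot, y to its left, z up, the work surface at z = 0. Lengths are in m, angles in rad, forces in N, time in s.
With the tool pointing down it reaches from about 0.25 to 0.775 m from the base axis. Payload 4 kg.
Tool frame: the origin (TCP) lies on the centre line of the jaws, within the pads' length; the fingertips stand robot.finger_overhang ahead of it and the grasp point (between the pads) lies 6 mm ahead of it (robot.finger_overhang is the distance from the TCP to the fingertips, in m); z points along the fingers, y is the line along which they close (so a half turn about z gives the same grasp; the last joint's range is limited). The gripper opens to 85 mm and grips with 20 to 120 N. Pads are 22 mm wide; open, the fingers measure 114 mm over their backs; the gripper's body (76 mm by 85 mm) begins 54 mm behind the grasp point. The pads swing forward as they close: fully open they stand 13 mm farther back than shut.
Start: joints at [-1.342, 0.087, 1.371, -0, 1.684, -0.103], TCP at [0.179, -0.52, 0.224] pointing down, gripper open.
Joint ranges: [-3.1, 3.1], [-0.76, 2.03], [0.27, 2.55], [-1.08, 4.22], [0.17, 2.65], [-2.57, 2.57]. Speed limits (rad/s): [2.79, 2.79, 3.14, 3.14, 3.14, 3.14].

INTERFACE

Orientations are given as a unit quaternion [x, y, z, w].
In Python, from bench import robot, viewer, workorder gives the robot as it stands (robot), with the cameras (viewer) and the job (workorder).
- The arm moves only by the shell command python3 drive.py, which reads ROWS from standard input. ROWS is a JSON object whose key "increments" holds a list of rows, 1 to 10 of them, each of 5 numbers: the finger opening in m, then dx, dy, dz in shares of the most that a row can go, 1 being 50 mm, then a turn about the tool's z in fractions of the full range, 1 being 4 rad; each row shifts and turns the commanded pose from where the row before left it, along the tool's axes as they then stand; what a row does not reach is not made up. A row lasts 1/10 s, in which the tool goes at most 0.05 m and 0.15 rad, less where a joint would pass 70% of its speed; a pose out of reach is approached as far as the arm can. The fingers move at their own pace and stop on an object; the grip force is fixed at half the most. Time passes only in rows, so rows that do not move let the fingers close. It prints the time, the measured TCP pose, the force, the opening and the grip force at its end. Shift and turn numbers lie between -1 and 1, and a call with a number outside is refused. Input that does not fit is refused with a message, and nothing moves.
- robot.state(): the state, without advancing time (a new reading comes with each control period).
- viewer.grab_frame(name): name is "scene" or "top" or "wrist"; returns a dict with "img" (480x640x3 uint8, blue, green, red), "fx", "fy", "cx", "cy" (pixels), "R" (3x3) and "t" (3): a world point X has camera coordinates R X + t; the wrist camera has in their place "mount" (4x4, takes a point from camera to tool coordinates, whose origin is the TCP and whose axes are the flange's). Camera axes: x right, y down, z forward; pixel columns grow to the right and rows downward; lengths in m; the calibration is good to about 2 mm. A picture is of the moment at which its call begins: read the wrist's pose just before it. There is no depth.
- workorder.finish_job(): hands the job in; it is judged then, once.
The state is a dict: "t": time; "joints": joint angles; "qvel": joint speeds; "effort": joint torques, N m; "tcp_pos": TCP position; "orientation": TCP orientation; "force": force on the tool from outside, world axes, zero at the start; "ft_torque": the same for the moment, N m; "gripper_width": finger opening in m; "finger_force": force on a finger pad.
Only numpy, scipy, OpenCV 4.12 (cv2) and the standard library are available. Lean on these libraries where they do the work, as an engineer would, in place of code of your own. Each camera call takes 0.05 s, during which the arm holds its last target. There are 200 camera calls.

TASK

Take the crossed pile of four chisel-handle blanks apart from the top down, both upper blanks off before a lower one is moved, and lay each blank in the cradle of the same colour as its waxed ends. Each blank should lie flat and centred lengthwise on both bearers, between the posts, and be let go. Leave the small wax tin and the steel drive centre standing where they are.

Things in the scene. Friction and masses are not known exactly. Their poses are not given: they have to be found in the camera images.
- blank_red: Handle blank, mid-brown wood, last 16 mm of both ends red wax. 140 mm long, ends 28 mm square; middle 42 mm turned round, 24 mm diameter: grip there. About 75 g. Origin at its centre, x along it (ends alike), z up. Starts in the lower layer, on a fixed 10 mm board, under the ends of both upper blanks; its parallel twin is 76 mm away, centre to centre.
- blank_yellow: Handle blank, dark wood, last 16 mm of both ends yellow wax. 140 mm long, ends 28 mm square; middle 42 mm turned round, 24 mm diameter: grip there. About 75 g. Origin at its centre, x along it (ends alike), z up. Starts in the lower layer, on a fixed 10 mm board, under the ends of both upper blanks; its parallel twin is 76 mm away, centre to centre.
- blank_blue: Handle blank, pale wood, last 16 mm of both ends blue wax. 140 mm long, ends 28 mm square; middle 42 mm turned round, 24 mm diameter: grip there. About 75 g. Origin at its centre, x along it (ends alike), z up. Starts on top, across both lower blanks, underside 38 mm above the table; its parallel twin is 76 mm away, centre to centre.
- blank_green: Handle blank, mid-brown wood, last 16 mm of both ends green wax. 140 mm long, ends 28 mm square; middle 42 mm turned round, 24 mm diameter: grip there. About 75 g. Origin at its centre, x along it (ends alike), z up. Starts on top, across both lower blanks, underside 38 mm above the table; its parallel twin is 76 mm away, centre to centre.
- cradle_red: Fixed red cradle: plywood base 160x66x4 mm, two red bearers across it, 16 mm wide, centred at x = +-50 mm, tops 16 mm above the table (a blank's centre then lies at 30 mm). Posts at the bearers' ends rise to 28 mm, 46 mm clear between them across y. Sides open for fingers between the bearers. Origin: centre of the underside; x along its length, z up.
- cradle_yellow: Fixed yellow cradle: plywood base 160x66x4 mm, two yellow bearers across it, 16 mm wide, centred at x = +-50 mm, tops 16 mm above the table (a blank's centre then lies at 30 mm). Posts at the bearers' ends rise to 28 mm, 46 mm clear between them across y. Sides open for fingers between the bearers. Origin: centre of the underside; x along its length, z up.
- cradle_blue: Fixed blue cradle: plywood base 160x66x4 mm, two blue bearers across it, 16 mm wide, centred at x = +-50 mm, tops 16 mm above the table (a blank's centre then lies at 30 mm). Posts at the bearers' ends rise to 28 mm, 46 mm clear between them across y. Sides open for fingers between the bearers. Origin: centre of the underside; x along its length, z up.
- cradle_green: Fixed green cradle: plywood base 160x66x4 mm, two green bearers across it, 16 mm wide, centred at x = +-50 mm, tops 16 mm above the table (a blank's centre then lies at 30 mm). Posts at the bearers' ends rise to 28 mm, 46 mm clear between them across y. Sides open for fingers between the bearers. Origin: centre of the underside; x along its length, z up.
- wax_tin: Small round tin, aluminium with a white lid, 37 mm diameter, 30 mm high, loose on the bench among the cradles; to be left alone. Origin at the centre of its underside, z up.
- drive_centre: Small steel lathe drive centre standing on its 30 mm wide foot, narrowing to 16 mm, 34 mm high, loose on the bench among the cradles; to be left alone. Origin at the centre of its underside, z up.

How it is judged:
By the outcome, as a careful person would: the job done as asked, in the order asked, and still so for the second after the job is handed in, with the robot touching nothing.
It also fails if it takes over 106 s, if anything falls off the work surface, if the arm or the gripper's body presses on something with over 40 N, if the wrist force passes 120 N, or if a joint passes its speed limit or range.

## Working session

There is one attempt and no reset: what is moved stays moved. The work goes in short steps, Python scripts to look and compute and a shell command to move; the robot and the scene stay as the last step left them, time stands still between calls to the robot, and variables do not carry over. Pictures are saved under pics/ and viewed, at most 14 in all, crops included, and the job is handed in when it is done.

```bash
ls; mkdir -p pics; python3 - <<'E'
from bench import robot, viewer, workorder
import cv2,numpy as np,pickle
print(robot.finger_overhang); print(robot.state())
d={}
for n in("scene","top"):
    f=viewer.grab_frame(n); d[n]=f; cv2.imwrite(f"pics/{n}0.png",f["img"]); print(n,f["fx"],f["fy"],f["cx"],f["cy"],f["R"],f["t"])
pickle.dump(d,open("f0.pkl","wb"))
E
```

```text
bench.py
drive.py
pics
0.025
{'t': 0.0, 'joints': array([-1.34207865e+00,  8.79730480e-02,  1.37228206e+00,  1.21398281e-05,
        1.68358409e+00, -1.03118165e-01]), 'qvel': array([-0.00091633,  0.00019967, -0.00238986,  0.00042477,  0.00125937,
        0.00025966]), 'effort': array([-8.13120323e-05, -3.51861978e+01, -3.13277221e+01, -1.71494230e-04,
        1.05461717e-02, -9.30178686e-06]), 'tcp_pos': array([ 0.17905088, -0.51949301,  0.22241517]), 'orientation': array([ 9.86266435e-01,  1.65158279e-01, -6.44746149e-05, -1.12143606e-03]), 'force': array([-0.14981919, -0.27050574,  0.80832672]), 'ft_torque': array([-0.02396691, -0.01226268, -0.02835673]), 'finger_force': 0.0, 'gripper_width': 0.08548470918082066}
scene 522.07663187525 522.07663187525 318.75275953759416 233.46606393049248 [[-0.65302338  0.75733622 -0.0015243 ]
 [ 0.38223398  0.32784753 -0.86395207]
 [-0.65380246 -0.56476354 -0.50357173]] [ 0.34990052 -0.13616285  1.28286535]
top 498.23841960270244 498.23841960270244 311.93258995849476 236.73635944777592 [[-0.00523262 -0.99995105 -0.00839732]
 [-0.98702668  0.00651218 -0.16042418]
 [ 0.16047102  0.00744894 -0.98701244]] [-0.0063843   0.57225373  0.89852895]
```

View pics/top0.png

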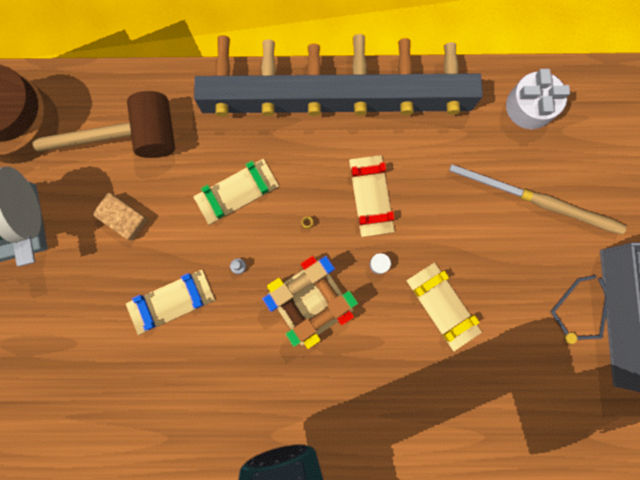

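View pics/scene0.png

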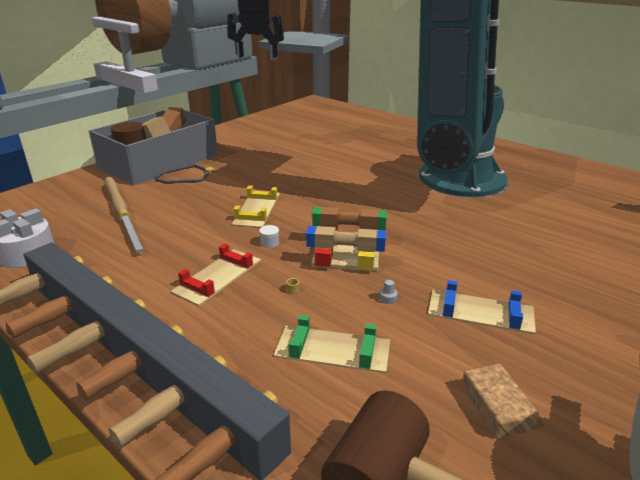

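```bash
python3 - <<'E'
import cv2,pickle
d=pickle.load(open("f0.pkl","rb"))
def crop(n,x0,y0,x1,y1,k): return cv2.resize(d[n]["img"][y0:y1,x0:x1],None,fx=k,fy=k,interpolation=cv2.INTER_CUBIC)
cv2.imwrite("pics/c_pile.png",crop("top",255,245,365,355,5))
cv2.imwrite("pics/c_scene.png",crop("scene",295,195,405,280,7))
cv2.imwrite("pics/c_cr.png",crop("top",120,150,485,355,2.19))
E
```

```text
(no output)
```

View pics/c_pile.png

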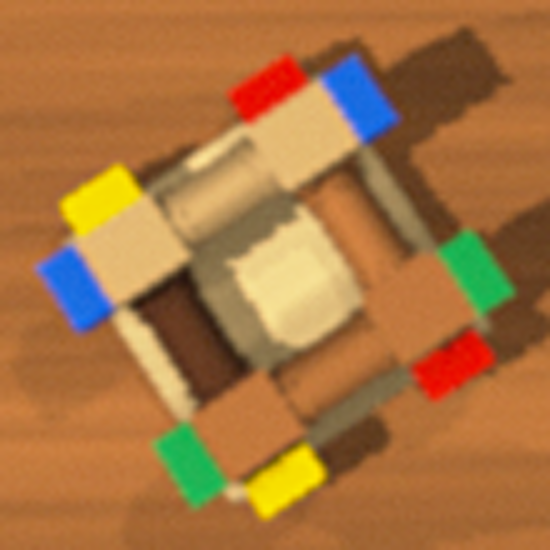

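View pics/c_scene.png

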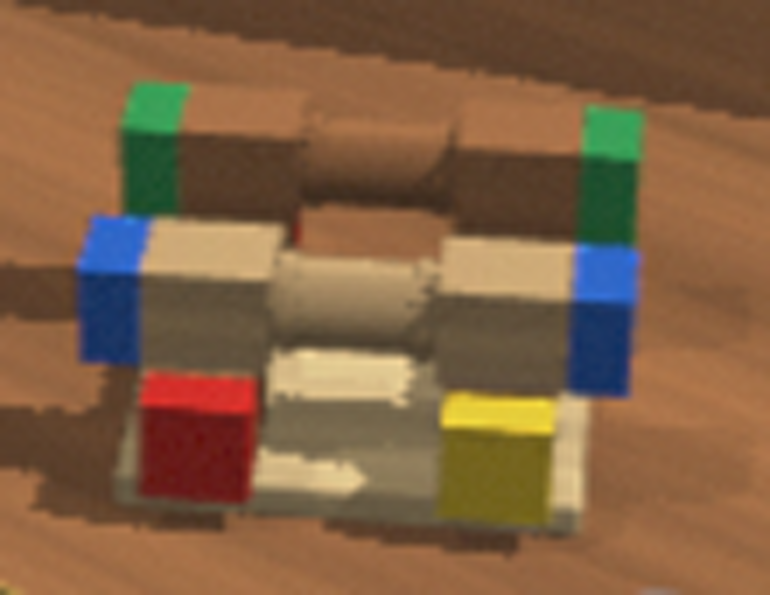

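View pics/c_cr.png

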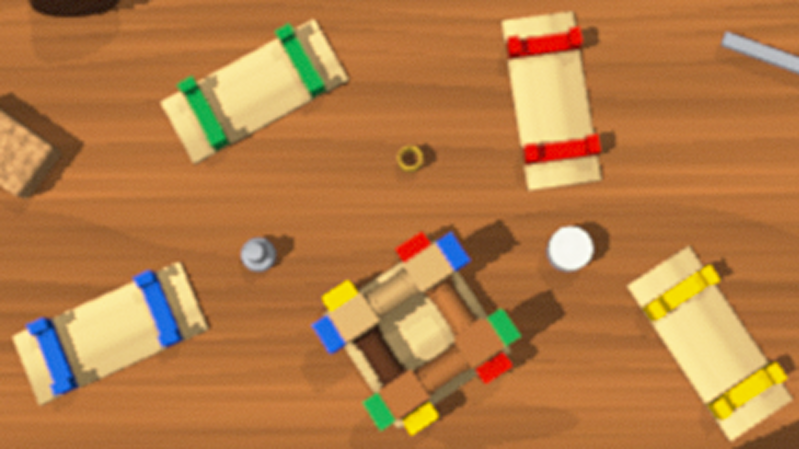

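```bash
cat > h.py <<'E'
import numpy as np,cv2
def ray(f,p):
    R=np.array(f["R"]);t=np.array(f["t"])
    d=R.T@np.array([(p[0]-f["cx"])/f["fx"],(p[1]-f["cy"])/f["fy"],1]); return -R.T@t,d
def plane(f,p,z):
    c,d=ray(f,p); return c+d*(z-c[2])/d[2]
def tri(f,p,g,q):
    a,d=ray(f,p);b,e=ray(g,q); s=np.linalg.lstsq(np.c_[d,-e],b-a,rcond=None)[0]
    return (a+d*s[0]+b+e*s[1])/2, np.linalg.norm(a+d*s[0]-b-e*s[1])
E
cat > m.py <<'E'
from h import *
import pickle
np.set_printoptions(precision=4,suppress=True)
d=pickle.load(open("f0.pkl","rb"));T,S=d["top"],d["scene"]
pt=lambda p:((p[0]+.5)/5-.5+255,(p[1]+.5)/5-.5+245)
ps=lambda p:((p[0]+.5)/7-.5+295,(p[1]+.5)/7-.5+195)
pc=lambda p:((p[0]+.5)/2.19-.5+120,(p[1]+.5)/2.19-.5+150)
U={"blue":([(355,53),(400,118),(37,268),(82,332)],[(80,268),(92,215),(630,303),(638,247)]),
"green":([(468,228),(515,292),(155,440),(197,508)],[(122,130),(135,84),(635,160),(643,110)]),
"red":([(292,53),(228,95)],[(140,402),(254,410)]),"yellow":([(125,162),(60,207)],[(441,428),(553,434)])}
for n,(a,b) in U.items():
    for p,q in zip(a,b): print(n,*tri(T,pt(p),S,ps(q)))
B={"blue":(U["blue"][0],.066),"green":(U["green"][0],.066),"red":([(292,53),(228,95),(495,358),(430,402)],.038),"yellow":([(125,162),(60,207),(328,472),(265,520)],.038)}
for n,(a,z) in B.items():
    P=np.array([plane(T,pt(p),z) for p in a]); v=P[:2].mean(0)-P[2:].mean(0)
    print(n,P.mean(0),"L",np.linalg.norm(v),"yaw",np.degrees(np.arctan2(v[1],v[0])),"w",np.linalg.norm(P[0]-P[1]),np.linalg.norm(P[2]-P[3]))
C={"green":[(318,20),(348,77),(162,102),(195,162)],"red":[(502,20),(572,12),(530,189),(602,180)],
"yellow":[(628,287),(688,247),(733,441),(792,398)],"blue":[(182,262),(210,325),(12,338),(40,404)]}
for n,a in C.items():
    P=np.array([plane(T,pc(p),.004) for p in a]); v=P[:2].mean(0)-P[2:].mean(0)
    print("cr",n,P.mean(0),"L",np.linalg.norm(v),"yaw",np.degrees(np.arctan2(v[1],v[0])),"w",np.linalg.norm(P[0]-P[1]),np.linalg.norm(P[2]-P[3]))
print("tin",plane(T,pc((570,248)),.03),"dc",plane(T,pc((260,252)),.034))
E
python3 m.py
```

```text
blue [ 0.5332 -0.0338  0.0669] 0.003035893234596741
blue [ 0.5095 -0.0504  0.0659] 0.0021827583051412334
blue [0.4561 0.0817 0.0664] 0.0004423322540574226
blue [0.4322 0.0662 0.0662] 0.0029890149522450882
green [ 0.4694 -0.0749  0.0661] 0.0014395580203189478
green [ 0.4459 -0.0914  0.0653] 0.0022161295641446336
green [0.3938 0.0394 0.066 ] 0.0023032727861571206
green [0.3695 0.0246 0.0663] 0.0033416681839358274
red [ 0.537  -0.0105  0.0384] 0.0028175412180173544
red [0.5212 0.0138 0.0384] 0.002570145457218554
yellow [0.496  0.0531 0.0372] 0.003074925879671267
yellow [0.4798 0.0767 0.0373] 0.0011725107625320107
blue [0.4834 0.0151 0.066 ] L 0.13989912935703389 yaw -56.30227158981037 w 0.02912435500739539 0.028470323078678923
green [ 0.4203 -0.0265  0.066 ] L 0.13744050496536123 yaw -56.550537877944436 w 0.028587181322407396 0.028395453498896953
red [ 0.4725 -0.0368  0.038 ] L 0.13726631902986952 yaw 33.1012094610377 w 0.02908798107091532 0.029225058276712314
yellow [0.4308 0.0258 0.038 ] L 0.13835030719511288 yaw 33.46506123300607 w 0.029644055090850146 0.02906460657850103
cr green [0.6739 0.1417 0.004 ] L 0.1609536780971684 yaw -61.03251458597294 w 0.061630130678759554 0.06474994892473776
cr red [ 0.6631 -0.1294  0.004 ] L 0.1603711242182662 yaw 8.130813743752498 w 0.06548699465210196 0.06575512595876386
cr yellow [ 0.4416 -0.2638  0.004 ] L 0.1589442044739751 yaw 32.634106934015 w 0.06537502058162559 0.06469198650380877
cr blue [0.4537 0.2662 0.004 ] L 0.16323086783942517 yaw -65.57914253496098 w 0.06225520245789301 0.06408490588764927
tin [ 0.5232 -0.1394  0.03  ] dc [0.5209 0.1307 0.034 ]
```

The rows are not in the units I measure in: shifts go in shares of 50 mm and turns go in shares of 4 rad. I convert before sending: -0.15 rad / 4 = -0.0375.

```bash
cat > go.py <<'E'
# go.py x y z yaw_deg : distance to go in tool axes, and turn
import sys;from h import *
from scipy.spatial.transform import Rotation as Ro
from bench import robot, viewer, workorder
x,y,z,w=map(float,sys.argv[1:]);s=robot.state();R=Ro.from_quat(s["orientation"]).as_matrix()
yaw=np.degrees(np.arctan2(R[1,0],R[0,0]));e=(w-yaw+90)%180-90
d=R.T@(np.array([x,y,z])-s["tcp_pos"])
print("t",round(s["t"],2),"yaw",yaw.round(2),"turn",round(-np.radians(e),4),"d(now axes)",d.round(4),"tilt",R[:2,2].round(4),"F",s["force"].round(1),"w",round(s["gripper_width"],4),"ff",round(s["finger_force"],1))
E
echo '{"increments": [[0.06,0,0,0,-0.0375],[0.06,0,0,0,-0.0375],[0.06,0,0,0,-0.0375],[0.06,0,0,0,-0.0375],[0.06,0,0,0,-0.0375],[0.06,0,0,0,-0.0375],[0.06,0,0,0,-0.0375],[0.06,0,0,0,-0.0375],[0.06,0,0,0,-0.0375],[0.06,0,0,0,-0.0375]]}' | python3 drive.py
echo '{"increments": [[0.06,0,0,0,-0.0375],[0.06,0,0,0,-0.0375],[0.06,0,0,0,-0.005],[0.06,0,0,0,0]]}' | python3 drive.py
python3 go.py 0.4834 0.0151 0.16 123.6
```

```text
t: 1.1
tcp_pos: [0.1791, -0.5197, 0.2229]
orientation: [0.607, 0.795, 0.0, -0.001]
force: [-0.2, -0.3, -0.5]
gripper_width: 0.06
finger_force: 0.0
t: 1.5
tcp_pos: [0.1791, -0.5198, 0.2232]
orientation: [0.476, 0.879, 0.0, -0.0]
force: [0.5, -0.3, -0.7]
gripper_width: 0.0602
finger_force: 0.0
t 1.5 yaw 123.15 turn -0.0079 d(now axes) [0.2814 0.5472 0.0636] tilt [-0.0002  0.0008] F [ 0.5 -0.3 -0.7] w 0.0602 ff 0.0
```

In the tool's units: 0.039 m is 0.78, 0.02 m is 0.4, -0.008 rad / 4 = -0.002.

```bash
echo '{"increments": [[0.06,0.4,0.78,0.1,-0.002],[0.06,0.4,0.78,0.1,0],[0.06,0.4,0.78,0.1,0],[0.06,0.4,0.78,0.1,0],[0.06,0.4,0.78,0.1,0],[0.06,0.4,0.78,0.1,0],[0.06,0.4,0.78,0.1,0],[0.06,0.4,0.78,0.1,0],[0.06,0.4,0.78,0.1,0],[0.06,0.4,0.78,0.1,0]]}' | python3 drive.py
echo '{"increments": [[0.06,0.4,0.78,0.1,0],[0.06,0.4,0.78,0.1,0],[0.06,0.4,0.78,0.08,0],[0.06,0.4,0.78,0,0],[0.06,0,0,0,0],[0.06,0,0,0,0]]}' | python3 drive.py
python3 go.py 0.4834 0.0151 0.16 123.6
python3 - <<'E'
from bench import robot, viewer, workorder
import cv2
print(robot.state()["tcp_pos"])
f=viewer.grab_frame("wrist");print(f["fx"],f["cx"],f["cy"],f["mount"]);cv2.imwrite("pics/w1.png",f["img"])
E
```

```text
t: 2.5
tcp_pos: [0.3931, -0.1356, 0.1736]
orientation: [0.473, 0.881, -0.0, 0.0]
force: [1.1, 0.1, 0.2]
gripper_width: 0.06
finger_force: 0.0
t: 3.1
tcp_pos: [0.4778, 0.0167, 0.1593]
orientation: [0.471, 0.882, -0.0, -0.0]
force: [-0.1, 0.4, -0.4]
gripper_width: 0.0599
finger_force: 0.0
t 3.1 yaw 123.79 turn 0.0034 d(now axes) [-0.0044  0.0037 -0.0007] tilt [-0.001  -0.0006] F [-0.1  0.4 -0.4] w 0.0599 ff 0.0
[0.47784379 0.01667095 0.15927152]
428.0489972061401 316.5059106887054 240.85371190739014 [[-9.06198051e-04 -9.48765108e-01 -3.15980932e-01  8.22852021e-02]
 [ 9.99999589e-01 -8.47111744e-04 -3.24347460e-04  2.13848823e-04]
 [ 4.00583944e-05 -3.15981096e-01  9.48765485e-01 -1.49921930e-01]
 [ 0.00000000e+00  0.00000000e+00  0.00000000e+00  1.00000000e+00]]
```

View pics/w1.png

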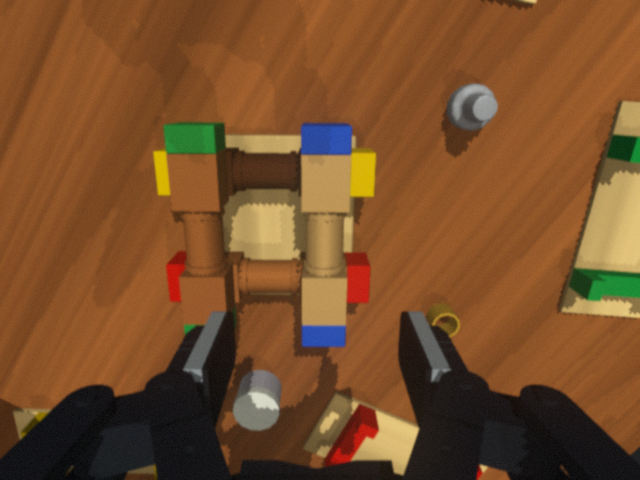

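```bash
cat >> h.py <<'E'
def wcam(f,s):
    from scipy.spatial.transform import Rotation as Ro
    R=Ro.from_quat(s["orientation"]).as_matrix();M=np.array(f["mount"]);g=dict(f)
    g["R"]=(R@M[:3,:3]).T; g["t"]=-g["R"]@(s["tcp_pos"]+R@M[:3,3]); return g
E
python3 - <<'E'
from h import *
M=[[-9.06198051e-04,-9.48765108e-01,-3.15980932e-01,8.22852021e-02],[9.99999589e-01,-8.47111744e-04,-3.24347460e-04,2.13848823e-04],[4.00583944e-05,-3.15981096e-01,9.48765485e-01,-1.49921930e-01],[0,0,0,1]]
q=[.471,.882,0,0]
g=wcam(dict(fx=428.05,fy=428.05,cx=316.5,cy=240.85,mount=M),dict(orientation=q,tcp_pos=np.array([.4778,.0167,.1593])))
P=[plane(g,p,.066) for p in [(326.5,124),(324,346),(195,123),]]
print(P,(P[0]+P[1])/2,np.linalg.norm(P[0]-P[1]))
E
```

```text
[array([0.44420466, 0.07710994, 0.066     ]), array([ 0.52141688, -0.03955578,  0.066     ]), array([0.38391919, 0.03747722, 0.066     ])] [0.48281077 0.01877708 0.066     ] 0.13990217552332707
```

In the tool's units: 0.03 m is 0.6, -0.003 m is -0.06, 0.003 rad / 4 = 0.0008.

```bash
echo '{"increments": [[0.06,-0.06,0.08,0.4,0.0008],[0.06,0,0,0.6,0],[0.06,0,0,0.6,0],[0.06,0,0,0.4,0],[0.06,0,0,0,0],[0.06,0,0,0,0]]}' | python3 drive.py
python3 go.py 0.483 0.0165 0.058 123.6
```

```text
t: 3.75
tcp_pos: [0.4828, 0.0145, 0.0601]
orientation: [0.474, 0.881, -0.0, 0.0]
force: [0.6, -0.4, 0.6]
gripper_width: 0.0598
finger_force: 0.0
t 3.75 yaw 123.43 turn -0.0029 d(now axes) [0.0015 0.0013 0.0021] tilt [ 0.0001 -0.0003] F [ 0.6 -0.4  0.6] w 0.0598 ff 0.0
```

In the tool's units: 0.002 m is 0.04, 0.001 m is 0.02.

```bash
echo '{"increments": [[0.06,0.02,0.02,0.04,0],[0.02,0,0,0,0],[0.02,0,0,0,0],[0.02,0,0,0,0],[0.02,0,0,0,0]]}' | python3 drive.py
python3 go.py 0.4537 0.2662 0.13 114.4
```

```text
t: 4.25
tcp_pos: [0.4834, 0.0171, 0.0579]
orientation: [0.473, 0.881, 0.0, 0.0]
force: [-0.7, -0.1, 0.4]
gripper_width: 0.0197
finger_force: 0.0
t 4.25 yaw 123.59 turn 0.1603 d(now axes) [ 0.2239  0.1131 -0.0721] tilt [ 0.0006 -0.0002] F [-0.7 -0.1  0.4] w 0.0197 ff 0.0
```

```bash
python3 - <<'E'
from bench import robot, viewer, workorder
import cv2,numpy as np
a=viewer.grab_frame("wrist")["img"];b=viewer.grab_frame("scene")["img"][180:300,280:440]
cv2.imwrite("pics/w2.png",np.hstack([cv2.resize(a,(400,300)),cv2.resize(b,(400,300))]))
print(robot.state()["gripper_width"],robot.state()["finger_force"])
E
```

```text
0.020023119723867985 0.0
```

View pics/w2.png

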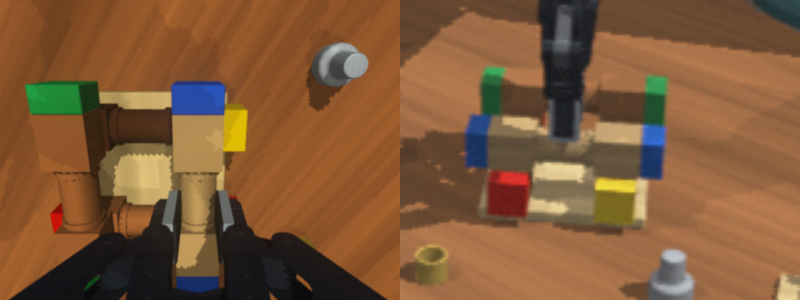

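```bash
python3 - <<'E'
from h import *
from bench import robot, viewer, workorder
f=viewer.grab_frame("scene");s=robot.state();print(s["tcp_pos"],s["gripper_width"],s["finger_force"])
n=np.array([.831,.556,0]);c=np.array([.4834,.0171,0])
for off in(0.012,0.016):
  for z in(.03,.04,.05,.06,.07):
    X=f["R"]@(c+n*off+[0,0,z])+f["t"];print(off,z,(f["fx"]*X[:2]/X[2]+[f["cx"],f["cy"]]).round(1))
cv2.imwrite("pics/s3.png",cv2.resize(f["img"][190:270,300:400],None,fx=7,fy=7,interpolation=cv2.INTER_CUBIC))
E
```

```text
[0.48319155 0.01709596 0.05761909] 0.02001067317808852 0.0
0.012 0.03 [344.3 252.7]
0.012 0.04 [344.5 247.9]
0.012 0.05 [344.6 243.1]
0.012 0.06 [344.7 238.2]
0.012 0.07 [344.9 233.3]
0.016 0.03 [344.2 253.9]
0.016 0.04 [344.3 249.1]
0.016 0.05 [344.4 244.3]
0.016 0.06 [344.6 239.4]
0.016 0.07 [344.7 234.5]
```

View pics/s3.png

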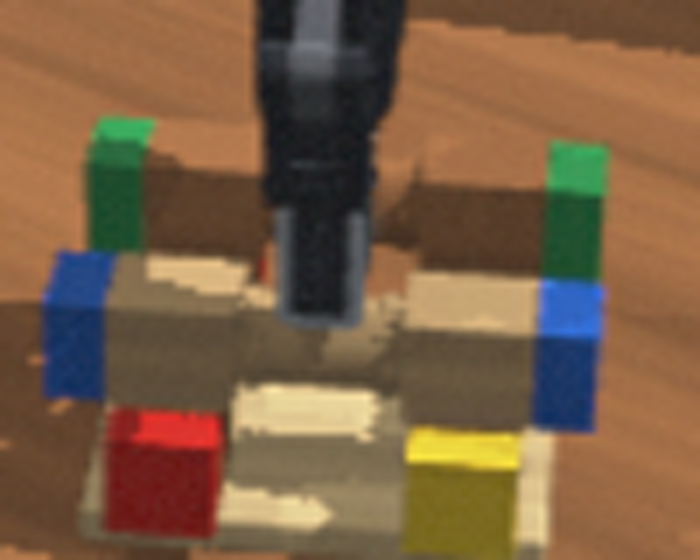

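In the tool's units: 0.005 m is 0.1, 0.004 m is 0.08.

```bash
echo '{"increments": [[0.05,0,0,0,0],[0.05,0,0,0,0],[0.05,0,0,0.1,0],[0.05,0,0,0.1,0],[0.05,0,0,0.08,0],[0.05,0,0,0,0],[0.03,0,0,0,0],[0.03,0,0,0,0],[0.03,0,0,0,0]]}' | python3 drive.py
python3 - <<'E'
from h import *
from bench import robot, viewer, workorder
f=viewer.grab_frame("scene");s=robot.state()
a=cv2.resize(f["img"][190:270,300:400],(400,320),interpolation=cv2.INTER_CUBIC)
b=viewer.grab_frame("wrist")["img"]
cv2.imwrite("pics/s4.png",np.hstack([a,cv2.resize(b[160:480,120:520],(400,320))]))
E
```

```text
t: 5.3
tcp_pos: [0.4834, 0.017, 0.0438]
orientation: [0.473, 0.881, 0.0, 0.0]
force: [-0.4, 0.2, -0.3]
gripper_width: 0.0302
finger_force: 0.0
```

View pics/s4.png

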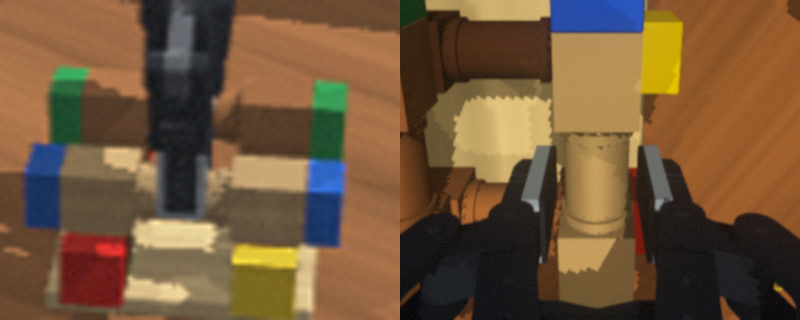

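In the tool's units: 0.005 m is 0.1, 0.004 m is 0.08.

```bash
echo '{"increments": [[0.05,0,0,0,0],[0.05,0,0,0.1,0],[0.05,0,0,0.1,0],[0.05,0,0,0.08,0],[0.05,0,0,0,0],[0.015,0,0,0,0],[0.015,0,0,0,0],[0.015,0,0,0,0],[0.015,0,0,0,0]]}' | python3 drive.py
python3 - <<'E'
from h import *
from bench import robot, viewer, workorder
f=viewer.grab_frame("scene");s=robot.state();print(s["gripper_width"],s["finger_force"])
a=cv2.resize(f["img"][190:270,300:400],(400,320),interpolation=cv2.INTER_CUBIC)
b=viewer.grab_frame("wrist")["img"]
cv2.imwrite("pics/s5.png",np.hstack([a,cv2.resize(b[160:480,120:520],(400,320))]))
E
```

```text
t: 6.3
tcp_pos: [0.4835, 0.017, 0.0299]
orientation: [0.473, 0.881, 0.0, 0.0]
force: [1.2, -0.3, 0.9]
gripper_width: 0.0224
finger_force: 59.0
0.022037529512661178 59.00880217552185
```

View pics/s5.png

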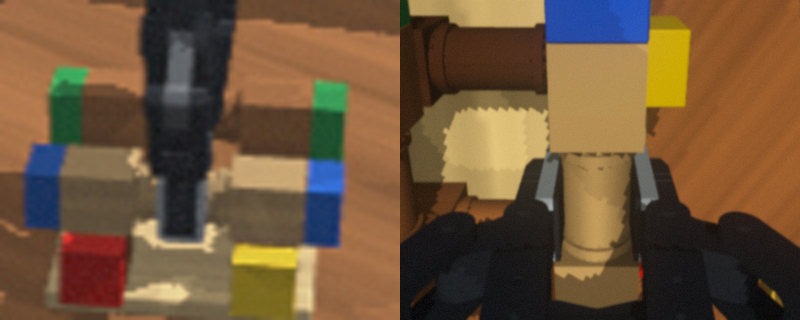

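In the tool's units: -0.025 m is -0.5, -0.02 m is -0.4, 0.08 rad / 4 = 0.02.

```bash
echo '{"increments": [[0.015,0,0,-0.2,0],[0.015,0,0,-0.4,0],[0.015,0,0,-0.5,0],[0.015,0,0,-0.5,0],[0.015,0,0,-0.2,0],[0.015,0,0,0,0.02],[0.015,0,0,0,0.02],[0.015,0,0,0,0],[0.015,0,0,0,0]]}' | python3 drive.py
python3 go.py 0.4537 0.2662 0.12 114.4
```

```text
t: 7.3
tcp_pos: [0.4828, 0.0171, 0.1191]
orientation: [0.541, 0.841, -0.0, -0.0]
force: [-0.4, 0.5, -0.4]
gripper_width: 0.0218
finger_force: 58.8
t 7.3 yaw 114.5 turn 0.0018 d(now axes) [ 0.2388  0.0768 -0.0008] tilt [-0.001  0.   ] F [-0.4  0.5 -0.4] w 0.0218 ff 58.8
```

In the tool's units: 0.034 m is 0.68, 0.011 m is 0.22.

```bash
echo '{"increments": [[0.015,0.68,0.22,0,0],[0.015,0.68,0.22,0,0],[0.015,0.68,0.22,0,0],[0.015,0.68,0.22,0,0],[0.015,0.68,0.22,0,0],[0.015,0.68,0.22,0,0],[0.015,0.68,0.22,0,0],[0.015,0,0,0,0],[0.015,0,0,0,0]]}' | python3 drive.py
python3 go.py 0.4537 0.2662 0.12 114.4
python3 - <<'E'
from bench import robot, viewer, workorder
import cv2,numpy as np,pickle
s=robot.state();f=viewer.grab_frame("wrist");g=viewer.grab_frame("scene");h=viewer.grab_frame("top")
pickle.dump((s,f,g,h),open("f1.pkl","wb"))
a=cv2.resize(f["img"],(400,300));b=cv2.resize(g["img"][190:340,400:600],(400,300));c=cv2.resize(h["img"][230:350,110:270],(400,300));
cv2.imwrite("pics/p1.png",np.hstack([a,b]));cv2.imwrite("pics/p1t.png",c)
E
```

```text
t: 8.2
tcp_pos: [0.4545, 0.2659, 0.119]
orientation: [0.54, 0.841, -0.001, -0.0]
force: [-0.0, 0.2, 0.3]
gripper_width: 0.022
finger_force: 58.9
t 8.2 yaw 114.57 turn 0.0029 d(now axes) [ 0.0006 -0.0006 -0.001 ] tilt [-0.0008 -0.0012] F [-0.   0.2  0.3] w 0.022 ff 58.9
```

View pics/p1.png

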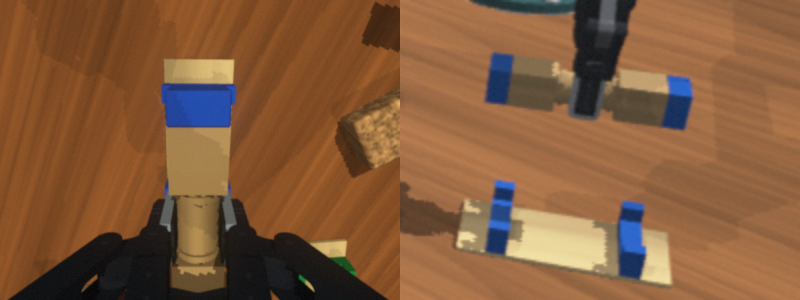

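```bash
python3 - <<'E'
from h import *
import pickle
s,f,g,h=pickle.load(open("f1.pkl","rb"));w=wcam(f,s)
pc=lambda p:((p[0]+.5)/2.19-.5+120,(p[1]+.5)/2.19-.5+150)
ps=lambda p:((p[0]-400)/2+400,p[1]/2+190)
for a,b in(((172,339),(505,185)),((65,387),(632,206))): print(tri(h,pc(a),g,ps(b)))
P=[plane(w,p,.004) for p in((261,94),(376,94))];print(P,np.linalg.norm(P[0]-P[1]))
u=np.array([np.cos(np.radians(114.5)),np.sin(np.radians(114.5)),0]);print((P[0]+P[1])/2-.08*u)
# blank in hand: wrist far end top edge at z~.155
s0=s["tcp_pos"]
for z in(.150,.155): print(plane(w,(318,134),z)-s0, u*.07)
E
```

```text
(array([0.44520248, 0.20948043, 0.02511211]), np.float64(0.00534411663148316))
(array([0.40489238, 0.30064505, 0.02501963]), np.float64(0.004932549036796772))
[array([0.38970616, 0.32930731, 0.004     ]), array([0.45095483, 0.35723763, 0.004     ])] 0.06731643218806965
[0.45350595 0.27047557 0.004     ]
[-0.02999173  0.06674515  0.03096649] [-0.02902853  0.06369729  0.        ]
[-0.03016277  0.06709469  0.03596649] [-0.02902853  0.06369729  0.        ]
```

In the tool's units: 0.03 m is 0.6, -0.001 m is -0.02, 0.002 rad / 4 = 0.0005.

```bash
echo '{"increments": [[0.015,0.02,-0.02,0.4,0.0005],[0.015,0,0,0.6,0],[0.015,0,0,0.6,0],[0.015,0,0,0.4,0],[0.015,0,0,0.1,0],[0.015,0,0,0.06,0],[0.015,0,0,0,0],[0.015,0,0,0,0]]}' | python3 drive.py
python3 go.py 0.4537 0.2675 0.008 114.4
```

```text
t: 9.15
tcp_pos: [0.4548, 0.2664, 0.0132]
orientation: [0.543, 0.84, 0.001, 0.001]
force: [0.3, -0.0, -0.4]
gripper_width: 0.0224
finger_force: 58.9
t 9.15 yaw 114.28 turn -0.0021 d(now axes) [ 0.0015 -0.0006  0.0052] tilt [0.0028 0.0011] F [ 0.3 -0.  -0.4] w 0.0224 ff 58.9
```

In the tool's units: 0.002 m is 0.04, 0.001 m is 0.02.

```bash
echo '{"increments": [[0.015,0.02,0,0.04,0],[0.015,0,0,0.02,0],[0.015,0,0,0.02,0],[0.015,0,0,0,0]]}' | python3 drive.py; echo '{"increments": [[0.015,0,0,0.02,0],[0.015,0,0,0,0]]}' | python3 drive.py
python3 go.py 0.4537 0.2675 0.008 114.4
```

```text
t: 9.55
tcp_pos: [0.4534, 0.2672, 0.0079]
orientation: [0.542, 0.84, 0.0, 0.0]
force: [-0.3, 0.4, 1.7]
gripper_width: 0.0222
finger_force: 59.1
t: 9.75
tcp_pos: [0.4534, 0.2672, 0.0079]
orientation: [0.542, 0.84, 0.0, 0.0]
force: [-2.7, -0.5, 6.2]
gripper_width: 0.0222
finger_force: 59.6
t 9.75 yaw 114.3 turn -0.0017 d(now axes) [ 0.0002  0.0004 -0.0001] tilt [0.0004 0.0002] F [-2.7 -0.5  6.2] w 0.0222 ff 59.6
```

In the tool's units: -0.04 m is -0.8, -0.02 m is -0.4, -0.08 rad / 4 = -0.02.

```bash
echo '{"increments": [[0.045,0,0,-0.02,0],[0.045,0,0,0,0],[0.045,0,0,0,0],[0.045,0,0,-0.4,0],[0.045,0,0,-0.8,0],[0.045,0,0,-0.8,0],[0.05,0,0,-0.2,-0.02],[0.05,0,0,0,-0.02],[0.05,0,0,0,0]]}' | python3 drive.py
python3 - <<'E'
from bench import robot, viewer, workorder
import cv2,numpy as np
f=viewer.grab_frame("wrist");g=viewer.grab_frame("scene")
cv2.imwrite("pics/p2.png",np.hstack([cv2.resize(f["img"],(400,300)),cv2.resize(g["img"][210:340,400:573],(400,300))]))
E
python3 go.py 0.4198 -0.026 0.11 123.5
```

```text
t: 10.65
tcp_pos: [0.4535, 0.2671, 0.1181]
orientation: [0.474, 0.881, 0.0, 0.0]
force: [-0.6, 0.3, -0.5]
gripper_width: 0.0499
finger_force: 0.0
t 10.75 yaw 123.37 turn -0.0023 d(now axes) [-0.2264 -0.1886  0.0071] tilt [-0.0011 -0.0006] F [ 0.7 -0.5 -0.7] w 0.0499 ff 0.0
```

View pics/p2.png

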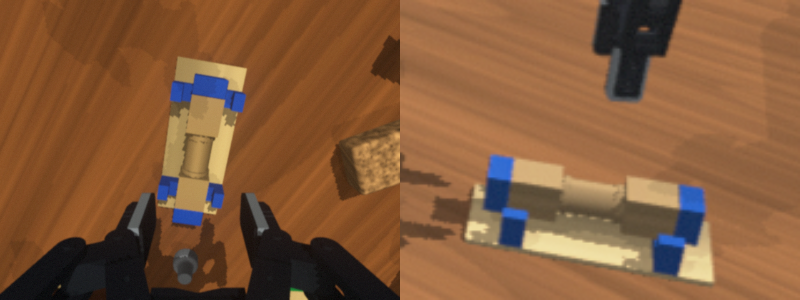

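```bash
python3 - <<'E'
from h import *
from bench import robot, viewer, workorder
s=robot.state();w=wcam(viewer.grab_frame("wrist"),s)
k=1.6
B=[plane(w,(x*k,y*k),.044) for x,y in((211,74.5),(186.5,223))]
C=[plane(w,(x*k,y*k),.004) for x,y in((177,57),(247,67),(216,213),(160,207))]
u=B[0]-B[1];print(np.linalg.norm(u),B,sum(B)/2);u/=np.linalg.norm(u)
far=(C[0]+C[1])/2;near=(C[2]+C[3])/2;print(sum(C)/4,np.linalg.norm(far-near),"off along",u@(sum(B)/2-sum(C)/4),"off from far end",u@(sum(B)/2-(far-.08*u)))
E
```

```text
0.13962870453289963 [array([0.42196836, 0.33310797, 0.044     ]), array([0.47978398, 0.20601143, 0.044     ])] [0.45087617 0.2695597  0.044     ]
[0.45212641 0.27020087 0.004     ] 0.15896800954272602 off along -6.59437132084007e-05 off from far end 0.00045012010484933097
```

In the tool's units: -0.028 m is -0.56, -0.0235 m is -0.47, -0.002 rad / 4 = -0.0005.

```bash
echo '{"increments": [[0.05,-0.56,-0.47,0,-0.0005],[0.05,-0.56,-0.47,0,0],[0.05,-0.56,-0.47,0,0],[0.05,-0.56,-0.47,0,0],[0.05,-0.56,-0.47,0,0],[0.05,-0.56,-0.47,0,0],[0.05,-0.56,-0.47,0,0],[0.05,-0.56,-0.47,0,0],[0.05,0,0,0,0],[0.05,0,0,0,0]]}' | python3 drive.py
python3 go.py 0.4198 -0.026 0.03 123.5
```

```text
t: 11.8
tcp_pos: [0.42, -0.024, 0.1171]
orientation: [0.474, 0.88, 0.0, -0.001]
force: [0.5, 0.2, -0.2]
gripper_width: 0.05
finger_force: 0.0
t 11.8 yaw 123.4 turn -0.0017 d(now axes) [-0.0017 -0.0013  0.0871] tilt [-0.001   0.0007] F [ 0.5  0.2 -0.2] w 0.05 ff 0.0
```

The rows are not in the units I measure in: shifts go in shares of 50 mm and turns go in shares of 4 rad. I convert before sending: 0.03 m is 0.6, 0.025 m is 0.5, -0.002 rad / 4 = -0.0005.

```bash
echo '{"increments": [[0.05,-0.02,-0.02,0.4,-0.0005],[0.05,0,0,0.6,0],[0.05,0,0,0.5,0],[0.05,0,0,0.24,0],[0.05,0,0,0,0],[0.05,0,0,0,0],[0.015,0,0,0,0],[0.015,0,0,0,0],[0.015,0,0,0,0],[0.015,0,0,0,0]]}' | python3 drive.py
python3 go.py 0.4198 -0.0255 0.03 123.5
echo '{"increments": [[0.015,0,0,-0.2,0],[0.015,0,0,-0.4,0],[0.015,0,0,-0.6,0],[0.015,0,0,-0.6,0],[0.015,0,0,0,0],[0.015,0,0,0,0.02],[0.015,0,0,0,0],[0.015,0,0,0,0]]}' | python3 drive.py
python3 go.py 0.6739 0.1422 0.12 119
```

```text
t: 12.8
tcp_pos: [0.4215, -0.0251, 0.0323]
orientation: [0.472, 0.882, 0.001, 0.002]
force: [-1.3, 0.7, 5.4]
gripper_width: 0.0221
finger_force: 59.3
t 12.8 yaw 123.68 turn 0.0032 d(now axes) [ 0.0007 -0.0017  0.0023] tilt [ 0.0036 -0.0005] F [-1.3  0.7  5.4] w 0.0221 ff 59.3
t: 13.6
tcp_pos: [0.4194, -0.0249, 0.1198]
orientation: [0.506, 0.862, -0.0, -0.001]
force: [1.0, 0.2, -0.9]
gripper_width: 0.0222
finger_force: 58.9
t 13.6 yaw 119.19 turn 0.0033 d(now axes) [ 0.0218  0.3036 -0.0006] tilt [-0.0017  0.0002] F [ 1.   0.2 -0.9] w 0.0222 ff 58.9
```

In the tool's units: 0.038 m is 0.76, 0.0027 m is 0.054, 0.003 rad / 4 = 0.0008.

```bash
echo '{"increments": [[0.015,0.054,0.76,0,0.0008],[0.015,0.054,0.76,0,0],[0.015,0.054,0.76,0,0],[0.015,0.054,0.76,0,0],[0.015,0.054,0.76,0,0],[0.015,0.054,0.76,0,0],[0.015,0.054,0.76,0,0],[0.015,0.054,0.76,0,0],[0.015,0,0,0,0],[0.015,0,0,0,0]]}' | python3 drive.py
python3 go.py 0.6739 0.1422 0.12 119
python3 - <<'E'
from bench import robot, viewer, workorder
import cv2,numpy as np,pickle
s=robot.state();f=viewer.grab_frame("wrist");g=viewer.grab_frame("scene");h=viewer.grab_frame("top")
pickle.dump((s,f,g,h),open("f2.pkl","wb"))
a=cv2.resize(f["img"],(400,300));b=cv2.resize(g["img"][240:390,240:440],(400,300))
cv2.imwrite("pics/p3.png",np.hstack([a,b]))
E
```

```text
t: 14.6
tcp_pos: [0.6751, 0.1413, 0.1183]
orientation: [0.507, 0.862, -0.001, -0.001]
force: [-0.1, -0.1, -1.1]
gripper_width: 0.022
finger_force: 59.1
t 14.6 yaw 119.02 turn 0.0004 d(now axes) [ 0.0014 -0.0006 -0.0017] tilt [-0.0039 -0.001 ] F [-0.1 -0.1 -1.1] w 0.022 ff 59.1
```

View pics/p3.png

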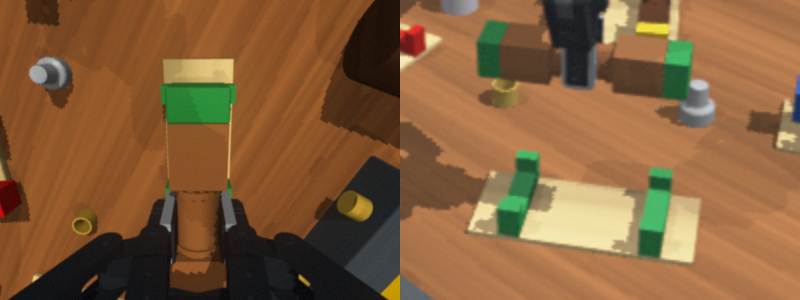

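In the tool's units: 0.03 m is 0.6, 0.02 m is 0.4.

```bash
echo '{"increments": [[0.015,0.02,0,0.4,0],[0.015,0,0,0.6,0],[0.015,0,0,0.6,0],[0.015,0,0,0.4,0],[0.015,0,0,0.08,0],[0.015,0,0,0.04,0],[0.015,0,0,0.04,0],[0.015,0,0,0,0],[0.015,0,0,0,0]]}' | python3 drive.py
python3 go.py 0.6739 0.1422 0.008 119
```

```text
t: 15.65
tcp_pos: [0.676, 0.1421, 0.0143]
orientation: [0.508, 0.861, 0.001, 0.001]
force: [0.1, -0.5, -0.3]
gripper_width: 0.022
finger_force: 59.1
t 15.65 yaw 118.94 turn -0.0011 d(now axes) [ 0.0012 -0.0018  0.0063] tilt [0.0027 0.0002] F [ 0.1 -0.5 -0.3] w 0.022 ff 59.1
```

In the tool's units: 0.002 m is 0.04, -0.001 m is -0.02.

```bash
echo '{"increments": [[0.015,0.02,-0.02,0.04,0],[0.015,0,0,0.02,0],[0.015,0,0,0.02,0],[0.015,0,0,0,0]]}' | python3 drive.py
python3 go.py 0.6739 0.1422 0.008 119;echo '{"increments": [[0.015,0,0,0.02,0],[0.015,0,0,0,0]]}' | python3 drive.py
python3 go.py 0.6739 0.1422 0.008 119
```

```text
t: 16.05
tcp_pos: [0.674, 0.1426, 0.0104]
orientation: [0.508, 0.861, 0.0, 0.0]
force: [-2.3, 0.3, 6.3]
gripper_width: 0.022
finger_force: 59.7
t 16.05 yaw 118.94 turn -0.001 d(now axes) [-0.0003 -0.0003  0.0024] tilt [0.0009 0.0001] F [-2.3  0.3  6.3] w 0.022 ff 59.7
t: 16.25
tcp_pos: [0.674, 0.1426, 0.0104]
orientation: [0.508, 0.861, 0.0, 0.0]
force: [-4.9, -0.6, 9.5]
gripper_width: 0.0216
finger_force: 60.0
t 16.25 yaw 118.95 turn -0.0009 d(now axes) [-0.0003 -0.0003  0.0024] tilt [0.001 0.   ] F [-4.9 -0.6  9.5] w 0.0216 ff 60.0
```

In the tool's units: -0.05 m is -1, -0.04 m is -0.8.

```bash
echo '{"increments": [[0.045,0,0,-0.02,0],[0.045,0,0,0,0],[0.045,0,0,0,0],[0.045,0,0,-0.4,0],[0.045,0,0,-0.8,0],[0.045,0,0,-1,0],[0.05,0,0,0,0],[0.05,0,0,0,0]]}' | python3 drive.py
python3 - <<'E'
from bench import robot, viewer, workorder
import pickle
s=robot.state();pickle.dump((s,viewer.grab_frame("wrist"),viewer.grab_frame("scene"),viewer.grab_frame("top")),open("f3.pkl","wb"))
E
echo '{"increments": [[0.05,0,0,0,0.0375],[0.05,0,0,0,0.0375],[0.05,0,0,0,0.0375],[0.05,0,0,0,0.0375],[0.05,0,0,0,0.0375],[0.05,0,0,0,0.0375],[0.05,0,0,0,0.0375],[0.05,0,0,0,0.0375],[0.05,0,0,0,0.0375],[0.05,0,0,0,0.0365]]}' | python3 drive.py
python3 go.py 0.4715 -0.0368 0.12 33.3
python3 - <<'E'
# green check: colour blobs in the wrist picture before the turn
from h import *
import pickle
s,f,g,h=pickle.load(open("f3.pkl","rb"));w=wcam(f,s)
hsv=cv2.cvtColor(f["img"],cv2.COLOR_BGR2HSV);m=cv2.inRange(hsv,(50,110,40),(85,255,255))
n,l,st,c=cv2.connectedComponentsWithStats(m)
for i in range(1,n):
    if st[i,4]>60: print(st[i],c[i].round(1))
E
```

```text
t: 17.05
tcp_pos: [0.6751, 0.1425, 0.1211]
orientation: [0.508, 0.861, 0.001, 0.002]
force: [-0.4, 0.5, -1.6]
gripper_width: 0.0498
finger_force: 0.0
t: 18.2
tcp_pos: [0.6726, 0.1422, 0.1156]
orientation: [0.959, 0.283, -0.002, -0.0]
force: [0.5, -0.3, -0.4]
gripper_width: 0.0498
finger_force: 0.0
t 18.2 yaw 32.87 turn -0.0075 d(now axes) [-0.2661  0.0412 -0.0033] tilt [-0.0048 -0.0007] F [ 0.5 -0.3 -0.4] w 0.0498 ff 0.0
[ 256  118  117   49 3456] [313.8 141.9]
[264 287  26  37 812] [276.  303.6]
[339 286  29  37 843] [353.3 303.1]
[292 333  46  22 991] [314.2 343.3]
```

In the tool's units: -0.038 m is -0.76, 0.006 m is 0.12, -0.007 rad / 4 = -0.0018.

```bash
python3 - <<'E'
from h import *
import pickle
s,f,g,h=pickle.load(open("f3.pkl","rb"));w=wcam(f,s)
a,b=plane(w,(314,118),.044),plane(w,(314,354.5),.044)
print(np.linalg.norm(a-b),(a+b)/2,s["tcp_pos"])
# base far edge along column 300 (pale plywood onset)
col=f["img"][40:125,295:335].mean(1).astype(int)
for i in range(0,85,4): print(40+i,col[i],end=" ")
E
echo '{"increments": [[0.05,-0.76,0.12,0,-0.0018],[0.05,-0.76,0.12,0,0],[0.05,-0.76,0.12,0,0],[0.05,-0.76,0.12,0,0],[0.05,-0.76,0.12,0,0],[0.05,-0.76,0.12,0,0],[0.05,-0.76,0.1,0,0],[0.05,0,0,0,0],[0.05,0,0,0,0]]}' | python3 drive.py
python3 go.py 0.4715 -0.0368 0.12 33.3
python3 - <<'E'
from h import *
from bench import robot, viewer, workorder
s=robot.state();f=viewer.grab_frame("wrist");w=wcam(f,s);cv2.imwrite("pics/w4.png",f["img"])
hsv=cv2.cvtColor(f["img"],cv2.COLOR_BGR2HSV)
for nm,m in(("red",cv2.inRange(hsv,(0,200,90),(4,255,255))|cv2.inRange(hsv,(175,200,90),(180,255,255))),("yel",cv2.inRange(hsv,(24,180,120),(34,255,255)))):
    n,l,st,c=cv2.connectedComponentsWithStats(m)
    for i in range(1,n):
        if st[i,4]>100: print(nm,st[i],c[i].round(1),plane(w,c[i],.038).round(4))
E
```

```text
0.13963962024619134 [0.67288587 0.14448458 0.044     ] [0.67513139 0.14252997 0.12114508]
40 [ 40  84 143] 44 [ 40  85 144] 48 [ 41  84 143] 52 [ 40  85 143] 56 [ 42  85 144] 60 [ 41  85 143] 64 [ 41  86 144] 68 [ 42  86 145] 72 [ 42  87 145] 76 [ 42  88 145] 80 [ 42  86 142] 84 [ 41  86 142] 88 [ 42  86 141] 92 [ 41  85 139] 96 [ 85 145 181] 100 [104 170 200] 104 [103 168 198] 108 [103 168 197] 112 [103 167 197] 116 [ 72 130 136] 120 [ 51 127  46] 124 [ 53 130  47] t: 19.1
tcp_pos: [0.4738, -0.039, 0.1172]
orientation: [0.957, 0.288, -0.001, -0.001]
force: [0.8, 0.2, -0.0]
gripper_width: 0.0501
finger_force: 0.0
t 19.1 yaw 33.53 turn 0.004 d(now axes) [-0.0007 -0.0031 -0.0028] tilt [-0.0022  0.0009] F [ 0.8  0.2 -0. ] w 0.0501 ff 0.0
red [ 529   92  111   78 3822] [586.7 128.7] [ 0.6056 -0.118   0.038 ]
red [ 284  119   54   32 1613] [310.7 134.3] [ 5.244e-01 -3.000e-04  3.800e-02]
red [289 332  45  22 920] [310.8 342.3] [ 0.4207 -0.0684  0.038 ]
yel [ 138  119   56   32 1659] [165.6 134.5] [0.4826 0.0627 0.038 ]
yel [164 331  38  22 674] [181.  341.1] [ 0.3774 -0.0016  0.038 ]
yel [ 508  357   92   29 1513] [555.6 373.4] [ 0.487  -0.2088  0.038 ]
yel [606 377  18  20 230] [614.  386.2] [ 0.5004 -0.2465  0.038 ]
```

In the tool's units: 0.03 m is 0.6, -0.003 m is -0.06, 0.004 rad / 4 = 0.001.

```bash
python3 - <<'E'
from h import *
import pickle
s,f,g,h=pickle.load(open("f3.pkl","rb"));w=wcam(f,s)
e=plane(w,(315,95.3),.004);b=np.array([.67289,.14448]);u=np.array([np.cos(np.radians(119)),np.sin(np.radians(119))]);print("green off along",u@(b-e[:2])+.08)
E
echo '{"increments": [[0.05,-0.02,-0.06,0.4,0.001],[0.05,0,0,0.6,0],[0.05,0,0,0.6,0],[0.05,0,0,0.4,0],[0.05,0,0,0,0],[0.05,0,0,0,0],[0.05,0,0,0,0]]}' | python3 drive.py
python3 go.py 0.4708 -0.0365 0.006 33.3
```

```text
green off along -0.0009596878309919288
t: 19.85
tcp_pos: [0.4739, -0.0368, 0.02]
orientation: [0.958, 0.288, 0.001, 0.001]
force: [-0.0, -0.6, -0.4]
gripper_width: 0.0496
finger_force: 0.0
t 19.85 yaw 33.44 turn 0.0024 d(now axes) [-0.0025 -0.002   0.014 ] tilt [ 0.0027 -0.0005] F [-0.  -0.6 -0.4] w 0.0496 ff 0.0
```

In the tool's units: 0.006 m is 0.12, 0.002 m is 0.04.

```bash
echo '{"increments": [[0.05,-0.02,-0.02,0.12,0],[0.05,0,0,0.06,0],[0.05,0,0,0.04,0],[0.05,0,0,0,0]]}' | python3 drive.py
python3 go.py 0.4708 -0.0365 0.006 33.3
```

```text
t: 20.25
tcp_pos: [0.4707, -0.0366, 0.0074]
orientation: [0.958, 0.287, -0.0, -0.0]
force: [-0.8, 0.1, -0.4]
gripper_width: 0.0499
finger_force: 0.0
t 20.25 yaw 33.39 turn 0.0015 d(now axes) [ 0.0002 -0.      0.0014] tilt [-0.0004  0.    ] F [-0.8  0.1 -0.4] w 0.0499 ff 0.0
```

In the tool's units: -0.04 m is -0.8, -0.03 m is -0.6.

```bash
echo '{"increments": [[0.015,0,0,0,0],[0.015,0,0,0,0],[0.015,0,0,0,0],[0.015,0,0,0,0],[0.015,0,0,-0.2,0],[0.015,0,0,-0.6,0],[0.015,0,0,-0.8,0],[0.015,0,0,-0.6,0],[0.015,0,0,0,0],[0.015,0,0,0,0]]}' | python3 drive.py
echo '{"increments": [[0.015,0,0,0,0.0368],[0.015,0,0,0,0.0368],[0.015,0,0,0,0.0368],[0.015,0,0,0,0],[0.015,0,0,0,0]]}' | python3 drive.py
python3 go.py 0.6631 -0.1294 0.12 8.1
```

```text
t: 21.25
tcp_pos: [0.4712, -0.0367, 0.1184]
orientation: [0.958, 0.287, 0.001, 0.0]
force: [-0.5, 0.9, -0.1]
gripper_width: 0.0217
finger_force: 59.1
t: 21.75
tcp_pos: [0.4699, -0.0364, 0.116]
orientation: [0.997, 0.072, -0.002, -0.0]
force: [0.6, 0.4, -0.5]
gripper_width: 0.0218
finger_force: 59.1
t 21.75 yaw 8.3 turn 0.0035 d(now axes) [ 0.1777  0.1199 -0.0046] tilt [-0.0031  0.0006] F [ 0.6  0.4 -0.5] w 0.0218 ff 59.1
```

In the tool's units: 0.0296 m is 0.592, 0.02 m is 0.4, 0.003 rad / 4 = 0.0008.

```bash
cat > chk.py <<'E'
# wrist check while carrying: base far-end edge (z .004) and blank far end, row profile + column extents
import sys;from h import *
from bench import robot, viewer, workorder
s=robot.state();f=viewer.grab_frame("wrist");im=f["img"];w=wcam(f,s)
col=im[40:160,300:330].mean(1).astype(int)
j=np.abs(np.diff(col,axis=0)).sum(1)
print("row jumps",[(40+i,int(j[i])) for i in np.where(j>40)[0]])
for r in(102,108,115,180,250):
    k=np.abs(np.diff(im[r-1:r+2,230:410].mean(0),axis=0)).sum(1)
    print("row",r,"cols",[(230+i,int(k[i])) for i in np.where(k>40)[0]])
E
echo '{"increments": [[0.015,0.592,0.4,0,0.0008],[0.015,0.592,0.4,0,0],[0.015,0.592,0.4,0,0],[0.015,0.592,0.4,0,0],[0.015,0.592,0.4,0,0],[0.015,0.592,0.4,0,0],[0.015,0,0,0,0],[0.015,0,0,0,0]]}' | python3 drive.py
python3 go.py 0.6631 -0.1294 0.12 8.1; python3 chk.py
```

```text
t: 22.55
tcp_pos: [0.663, -0.1308, 0.1156]
orientation: [0.998, 0.07, -0.002, -0.001]
force: [-0.9, 0.2, -0.4]
gripper_width: 0.022
finger_force: 59.0
t 22.55 yaw 8.02 turn -0.0014 d(now axes) [ 0.0003 -0.0014 -0.0044] tilt [-0.0034  0.0011] F [-0.9  0.2 -0.4] w 0.022 ff 59.0
row jumps [(np.int64(98), 113), (np.int64(99), 100), (np.int64(100), 41), (np.int64(127), 112), (np.int64(128), 149), (np.int64(129), 95)]
row 102 cols [(np.int64(254), 105), (np.int64(255), 122), (np.int64(256), 53), (np.int64(368), 93), (np.int64(369), 98), (np.int64(370), 48), (np.int64(374), 47)]
row 108 cols [(np.int64(254), 70), (np.int64(255), 123), (np.int64(256), 62), (np.int64(367), 43), (np.int64(368), 108), (np.int64(369), 103), (np.int64(373), 46)]
row 115 cols [(np.int64(254), 46), (np.int64(255), 97), (np.int64(256), 80), (np.int64(367), 60), (np.int64(368), 132), (np.int64(369), 88), (np.int64(372), 54)]
row 180 cols [(np.int64(257), 94), (np.int64(258), 112), (np.int64(259), 44), (np.int64(265), 44), (np.int64(266), 118), (np.int64(267), 124), (np.int64(268), 49), (np.int64(365), 45), (np.int64(369), 43)]
row 250 cols [(np.int64(259), 49), (np.int64(260), 99), (np.int64(261), 68), (np.int64(269), 95), (np.int64(270), 72), (np.int64(363), 67), (np.int64(364), 40), (np.int64(367), 46)]
```

```bash
cat > rel.py <<'E'
# rel.py rowfar colL colR : base centre in tool axes from its far edge, wrist picture
import sys;from h import *
from scipy.spatial.transform import Rotation as Ro
from bench import robot, viewer, workorder
s=robot.state();f=viewer.grab_frame("wrist");w=wcam(f,s);R=Ro.from_quat(s["orientation"]).as_matrix()
r=float(sys.argv[1]);T=lambda p:R.T@(plane(w,p,.004)-s["tcp_pos"])
a,b=T((float(sys.argv[2]),r)),T((float(sys.argv[3]),r))
print("L",a.round(4),"R",b.round(4),"width",(b-a)[1].round(4),"centre",((a+b)/2-[.08,0,0]).round(4))
for x in sys.argv[4:]:
    r,l,q=map(float,x.split(","));print(r,((T((l,r))+T((q,r)))/2).round(4))
E
python3 rel.py 98.8 254.8 369 180,258,369.5 250,260.2,367.3
```

```text
L [ 0.0807 -0.0369  0.1122] R [0.0806 0.0295 0.1121] width 0.0664 centre [ 0.0007 -0.0037  0.1122]
180.0 [ 0.0332 -0.0028  0.1123]
250.0 [-0.0127 -0.0029  0.1124]
```

```bash
echo '{"increments": [[0.015,-0.04,-0.05,0.4,0],[0.015,0,0,0.6,0],[0.015,0,0,0.4,0],[0.015,0,0,0.3,0],[0.015,0,0,0.08,0],[0.015,0,0,0,0],[0.015,0,0,0,0]]}' | python3 drive.py
python3 go.py 0.661 -0.1315 0.0134 8.1
```

```text
t: 23.35
tcp_pos: [0.662, -0.1288, 0.0304]
orientation: [0.998, 0.069, 0.001, 0.001]
force: [0.2, -0.3, -0.7]
gripper_width: 0.0218
finger_force: 59.0
t 23.35 yaw 7.97 turn -0.0023 d(now axes) [-0.0015  0.0025  0.017 ] tilt [ 0.0028 -0.0009] F [ 0.2 -0.3 -0.7] w 0.0218 ff 59.0
```

In the tool's units: 0.006 m is 0.12, 0.002 m is 0.04.

```bash
echo '{"increments": [[0.015,0,0,0.12,0],[0.015,0,0,0.08,0],[0.015,0,0,0.04,0],[0.015,0,0,0,0]]}' | python3 drive.py
python3 go.py 0.661 -0.1285 0.0134 8.1
echo '{"increments": [[0.015,0,0,0.02,0],[0.015,0,0,0.02,0],[0.015,0,0,0,0]]}' | python3 drive.py
python3 go.py 0.661 -0.1285 0.0134 8.1
```

```text
t: 23.75
tcp_pos: [0.6608, -0.1285, 0.0159]
orientation: [0.998, 0.069, -0.001, -0.0]
force: [-0.6, -1.1, -0.3]
gripper_width: 0.0217
finger_force: 59.0
t 23.75 yaw 7.95 turn -0.0026 d(now axes) [0.0002 0.     0.0025] tilt [-0.0011  0.0003] F [-0.6 -1.1 -0.3] w 0.0217 ff 59.0
t: 24.05
tcp_pos: [0.6611, -0.1286, 0.0145]
orientation: [0.998, 0.069, -0.0, 0.0]
force: [-0.5, -0.2, -1.2]
gripper_width: 0.0217
finger_force: 59.0
t 24.05 yaw 7.95 turn -0.0026 d(now axes) [-0.0001 -0.0001  0.0011] tilt [-0.0001 -0.0001] F [-0.5 -0.2 -1.2] w 0.0217 ff 59.0
```

In the tool's units: 0.001 m is 0.02, 0.0005 m is 0.01.

```bash
echo '{"increments": [[0.015,0,0,0.02,0],[0.015,0,0,0.01,0],[0.015,0,0,0,0]]}' | python3 drive.py
echo '{"increments": [[0.015,0,0,0.014,0],[0.015,0,0,0,0]]}' | python3 drive.py
```

```text
t: 24.35
tcp_pos: [0.6614, -0.1287, 0.0141]
orientation: [0.998, 0.069, 0.0, 0.0]
force: [-2.8, 0.2, 5.2]
gripper_width: 0.0219
finger_force: 59.6
t: 24.55
tcp_pos: [0.6614, -0.1287, 0.0141]
orientation: [0.998, 0.069, 0.0, 0.0]
force: [-4.0, 1.5, 7.0]
gripper_width: 0.0219
finger_force: 59.7
```

In the tool's units: -0.045 m is -0.9, -0.04 m is -0.8.

```bash
echo '{"increments": [[0.045,0,0,-0.02,0],[0.045,0,0,0,0],[0.045,0,0,0,0],[0.045,0,0,-0.4,0],[0.045,0,0,-0.8,0],[0.045,0,0,-0.9,0],[0.05,0,0,0,0],[0.05,0,0,0,0]]}' | python3 drive.py
python3 - <<'E'
from h import *
from bench import robot, viewer, workorder
s=robot.state();f=viewer.grab_frame("wrist");w=wcam(f,s)
hsv=cv2.cvtColor(f["img"],cv2.COLOR_BGR2HSV);m=cv2.inRange(hsv,(0,200,60),(4,255,255))|cv2.inRange(hsv,(175,200,60),(180,255,255))
n,l,st,c=cv2.connectedComponentsWithStats(m)
for i in range(1,n):
    if st[i,4]>60: print(st[i],c[i].round(1))
E
python3 chk.py
echo '{"increments": [[0.05,0,0,0,-0.0368],[0.05,0,0,0,-0.0368],[0.05,0,0,0,-0.0368],[0.05,0,0,0,0],[0.05,0,0,0,0]]}' | python3 drive.py
python3 go.py 0.430 0.026 0.12 33.3
```

```text
t: 25.35
tcp_pos: [0.6623, -0.1289, 0.1205]
orientation: [0.998, 0.069, 0.002, 0.001]
force: [0.2, 0.2, -0.1]
gripper_width: 0.0501
finger_force: 0.0
[ 285  120   89   51 2429] [329.4 141.4]
[256 140  32  30 543] [266.4 155.2]
[341 295  26  32 513] [354.4 311.3]
[262 300  29  27 455] [273.2 313.2]
[293 335  46  22 951] [315.8 345.2]
row jumps [(np.int64(95), 49), (np.int64(96), 122), (np.int64(97), 77), (np.int64(114), 66), (np.int64(115), 90), (np.int64(116), 45), (np.int64(117), 42), (np.int64(148), 50)]
row 102 cols [(np.int64(258), 41), (np.int64(259), 110), (np.int64(260), 92), (np.int64(340), 52), (np.int64(341), 55), (np.int64(394), 47)]
row 108 cols [(np.int64(259), 96), (np.int64(260), 96), (np.int64(315), 80), (np.int64(316), 49)]
row 115 cols [(np.int64(259), 85), (np.int64(260), 116), (np.int64(261), 46), (np.int64(291), 40), (np.int64(292), 47), (np.int64(310), 49), (np.int64(395), 50)]
row 180 cols [(np.int64(261), 73), (np.int64(262), 108), (np.int64(263), 66), (np.int64(289), 52), (np.int64(290), 76), (np.int64(291), 45), (np.int64(368), 43)]
row 250 cols [(np.int64(264), 110), (np.int64(265), 90), (np.int64(295), 45), (np.int64(296), 109), (np.int64(297), 66), (np.int64(337), 49), (np.int64(388), 45)]
t: 25.95
tcp_pos: [0.6603, -0.1283, 0.1163]
orientation: [0.959, 0.284, -0.001, -0.001]
force: [-0.0, -0.4, -1.0]
gripper_width: 0.0495
finger_force: 0.0
t 25.95 yaw 33.05 turn -0.0044 d(now axes) [-0.1089 -0.255  -0.0028] tilt [-0.0033  0.0009] F [-0.  -0.4 -1. ] w 0.0495 ff 0.0
```

In the tool's units: -0.0364 m is -0.728, -0.0156 m is -0.312, -0.004 rad / 4 = -0.001.

```bash
echo '{"increments": [[0.05,-0.312,-0.728,0,-0.001],[0.05,-0.312,-0.728,0,0],[0.05,-0.312,-0.728,0,0],[0.05,-0.312,-0.728,0,0],[0.05,-0.312,-0.728,0,0],[0.05,-0.312,-0.728,0,0],[0.05,-0.312,-0.728,0,0],[0.05,0,0,0,0],[0.05,0,0,0,0]]}' | python3 drive.py
python3 go.py 0.430 0.026 0.0074 33.3
python3 - <<'E'
from h import *
from bench import robot, viewer, workorder
s=robot.state();f=viewer.grab_frame("wrist");w=wcam(f,s)
hsv=cv2.cvtColor(f["img"],cv2.COLOR_BGR2HSV);m=cv2.inRange(hsv,(24,180,120),(34,255,255))
n,l,st,c=cv2.connectedComponentsWithStats(m)
for i in range(1,n):
    if st[i,4]>100: print(st[i],c[i].round(1),plane(w,c[i],.038).round(4))
E
```

```text
t: 26.85
tcp_pos: [0.4294, 0.0242, 0.1183]
orientation: [0.958, 0.288, 0.0, 0.0]
force: [-0.4, 1.0, 0.4]
gripper_width: 0.0499
finger_force: 0.0
t 26.85 yaw 33.42 turn 0.0021 d(now axes) [ 0.0015 -0.0013  0.1109] tilt [ 0.0008 -0.0005] F [-0.4  1.   0.4] w 0.0499 ff 0.0
[ 286  115   54   32 1610] [312.  130.4] [0.4823 0.0631 0.038 ]
[290 328  46  22 948] [312.6 338.2] [ 0.3789 -0.0049  0.038 ]
```

In the tool's units: 0.03 m is 0.6, -0.002 m is -0.04, 0.002 rad / 4 = 0.0005.

```bash
echo '{"increments": [[0.05,0.02,-0.04,0.4,0.0005],[0.05,0,0,0.6,0],[0.05,0,0,0.6,0],[0.05,0,0,0.4,0],[0.05,0,0,0.1,0],[0.05,0,0,0,0],[0.05,0,0,0,0]]}' | python3 drive.py
python3 go.py 0.4293 0.0265 0.0074 33.3
```

```text
t: 27.6
tcp_pos: [0.4309, 0.0257, 0.0145]
orientation: [0.958, 0.286, 0.001, 0.0]
force: [1.3, 0.1, 0.2]
gripper_width: 0.0501
finger_force: 0.0
t 27.6 yaw 33.29 turn -0.0002 d(now axes) [-0.001  -0.0015  0.0071] tilt [ 0.0021 -0.0003] F [1.3 0.1 0.2] w 0.0501 ff 0.0
```

In the tool's units: 0.003 m is 0.06, 0.002 m is 0.04.

```bash
echo '{"increments": [[0.05,0,-0.02,0.06,0],[0.05,0,0,0.04,0],[0.05,0,0,0,0],[0.05,0,0,0,0]]}' | python3 drive.py
python3 go.py 0.4293 0.0265 0.0074 33.3
```

```text
t: 28.0
tcp_pos: [0.429, 0.027, 0.0087]
orientation: [0.958, 0.287, 0.0, 0.0]
force: [-0.2, -0.3, -0.7]
gripper_width: 0.0503
finger_force: 0.0
t 28.0 yaw 33.34 turn 0.0007 d(now axes) [-0.      0.0006  0.0013] tilt [ 0.0006 -0.0001] F [-0.2 -0.3 -0.7] w 0.0503 ff 0.0
```

In the tool's units: -0.04 m is -0.8, -0.03 m is -0.6, 0.012 rad / 4 = 0.003.

```bash
echo '{"increments": [[0.015,0,0,0.02,0],[0.015,0,0,0,0],[0.015,0,0,0,0],[0.015,0,0,0,0],[0.015,0,0,-0.2,0],[0.015,0,0,-0.6,0],[0.015,0,0,-0.8,0],[0.015,0,0,-0.6,0],[0.015,0,0,0,0.003],[0.015,0,0,0,0]]}' | python3 drive.py
python3 go.py 0.4416 -0.2638 0.118 32.6
```

```text
t: 29.0
tcp_pos: [0.4292, 0.027, 0.1181]
orientation: [0.96, 0.281, 0.001, 0.0]
force: [-0.1, 0.2, -1.3]
gripper_width: 0.022
finger_force: 59.0
t 29.0 yaw 32.64 turn 0.0006 d(now axes) [-1.463e-01  2.516e-01  2.000e-04] tilt [ 0.0017 -0.0002] F [-0.1  0.2 -1.3] w 0.022 ff 59.0
```

In the tool's units: 0.03145 m is 0.629, -0.0183 m is -0.366.

```bash
echo '{"increments": [[0.015,-0.366,0.629,0,0],[0.015,-0.366,0.629,0,0],[0.015,-0.366,0.629,0,0],[0.015,-0.366,0.629,0,0],[0.015,-0.366,0.629,0,0],[0.015,-0.366,0.629,0,0],[0.015,-0.366,0.629,0,0],[0.015,-0.366,0.629,0,0],[0.015,0,0,0,0],[0.015,0,0,0,0]]}' | python3 drive.py
python3 go.py 0.4416 -0.2638 0.118 32.6;python3 chk.py
```

```text
t: 30.0
tcp_pos: [0.4401, -0.2634, 0.1151]
orientation: [0.96, 0.28, -0.001, -0.002]
force: [-0.7, 0.1, -0.2]
gripper_width: 0.022
finger_force: 59.1
t 30.0 yaw 32.55 turn -0.0009 d(now axes) [ 0.0011  0.0012 -0.0029] tilt [-0.0037  0.0034] F [-0.7  0.1 -0.2] w 0.022 ff 59.1
row jumps [(np.int64(95), 86), (np.int64(96), 92), (np.int64(97), 46), (np.int64(126), 57), (np.int64(127), 117), (np.int64(128), 128), (np.int64(129), 49), (np.int64(133), 49), (np.int64(134), 71), (np.int64(135), 58)]
row 102 cols [(np.int64(260), 92), (np.int64(261), 139), (np.int64(262), 64), (np.int64(374), 78), (np.int64(375), 134), (np.int64(376), 91), (np.int64(380), 50)]
row 108 cols [(np.int64(260), 84), (np.int64(261), 135), (np.int64(262), 77), (np.int64(374), 98), (np.int64(375), 127), (np.int64(376), 72)]
row 115 cols [(np.int64(260), 65), (np.int64(261), 122), (np.int64(262), 93), (np.int64(373), 52), (np.int64(374), 121), (np.int64(375), 123)]
row 180 cols [(np.int64(262), 52), (np.int64(263), 120), (np.int64(264), 85), (np.int64(266), 66), (np.int64(267), 57), (np.int64(364), 74), (np.int64(365), 57), (np.int64(366), 94), (np.int64(367), 41), (np.int64(370), 56), (np.int64(371), 138), (np.int64(372), 116)]
row 250 cols [(np.int64(265), 118), (np.int64(266), 102), (np.int64(268), 51), (np.int64(269), 172), (np.int64(270), 174), (np.int64(362), 122), (np.int64(363), 152), (np.int64(364), 54), (np.int64(367), 94), (np.int64(368), 126), (np.int64(371), 40)]
```

```bash
python3 rel.py 96 260.8 375 180,263.5,371.5 250,265.7,368
```

```text
L [ 0.0827 -0.0333  0.1115] R [0.0826 0.0328 0.1113] width 0.066 centre [ 0.0027 -0.0003  0.1114]
180.0 [ 0.0338 -0.0005  0.1114]
250.0 [-0.0119 -0.0009  0.1115]
```

In the tool's units: 0.03 m is 0.6, 0.001 m is 0.02.

```bash
echo '{"increments": [[0.015,0.02,0,0.4,0],[0.015,0,0,0.6,0],[0.015,0,0,0.6,0],[0.015,0,0,0.2,0],[0.015,0,0,0.08,0],[0.015,0,0,0.04,0],[0.015,0,0,0,0],[0.015,0,0,0,0]]}' | python3 drive.py
python3 go.py 0.4409 -0.2629 0.0145 32.6
```

```text
t: 30.9
tcp_pos: [0.4431, -0.2639, 0.023]
orientation: [0.96, 0.281, 0.001, 0.001]
force: [0.4, -0.1, -0.1]
gripper_width: 0.0219
finger_force: 59.1
t 30.9 yaw 32.66 turn 0.001 d(now axes) [-0.0013 -0.0021  0.0085] tilt [ 0.0024 -0.0019] F [ 0.4 -0.1 -0.1] w 0.0219 ff 59.1
```

In the tool's units: 0.002 m is 0.04, 0.001 m is 0.02.

```bash
echo '{"increments": [[0.015,0,0,0.04,0],[0.015,0,0,0.04,0],[0.015,0,0,0.02,0],[0.015,0,0,0,0]]}' | python3 drive.py
python3 go.py 0.4409 -0.2629 0.0145 32.6; echo '{"increments": [[0.015,0,0,0.02,0],[0.015,0,0,0,0]]}' | python3 drive.py;python3 go.py 0.4409 -0.2629 0.0145 32.6
```

```text
t: 31.3
tcp_pos: [0.442, -0.2632, 0.0161]
orientation: [0.96, 0.281, -0.0, -0.0]
force: [0.2, 0.1, -1.0]
gripper_width: 0.0218
finger_force: 59.1
t 31.3 yaw 32.64 turn 0.0007 d(now axes) [-0.0007 -0.0008  0.0016] tilt [-0.0005  0.0003] F [ 0.2  0.1 -1. ] w 0.0218 ff 59.1
t: 31.5
tcp_pos: [0.4421, -0.2632, 0.0153]
orientation: [0.96, 0.281, -0.0, -0.0]
force: [-0.7, -0.2, -0.2]
gripper_width: 0.0216
finger_force: 59.1
t 31.5 yaw 32.65 turn 0.0008 d(now axes) [-0.0008 -0.0009  0.0008] tilt [-0.0002  0.0001] F [-0.7 -0.2 -0.2] w 0.0216 ff 59.1
```

In the tool's units: 0.001 m is 0.02.

```bash
echo '{"increments": [[0.015,0,0,0.02,0],[0.015,0,0,0,0]]}' | python3 drive.py; echo '{"increments": [[0.015,0,0,0.02,0],[0.015,0,0,0,0]]}' | python3 drive.py
```

```text
t: 31.7
tcp_pos: [0.4421, -0.2633, 0.0143]
orientation: [0.96, 0.281, -0.0, -0.0]
force: [-1.6, 0.4, -1.3]
gripper_width: 0.0219
finger_force: 59.1
t: 31.9
tcp_pos: [0.4423, -0.2634, 0.0137]
orientation: [0.96, 0.281, 0.0, 0.0]
force: [-0.3, 0.7, 1.8]
gripper_width: 0.0219
finger_force: 59.4
```

Contact begins; let go, rise clear, and take a final look at everything.

In the tool's units: -0.05 m is -1, -0.04 m is -0.8.

```bash
echo '{"increments": [[0.045,0,0,0.006,0],[0.045,0,0,0,0],[0.045,0,0,0,0],[0.045,0,0,-0.4,0],[0.045,0,0,-0.8,0],[0.045,0,0,-1,0],[0.05,0,0,0,0],[0.05,0,0,0,0]]}' | python3 drive.py
python3 - <<'E'
from h import *
from bench import robot, viewer, workorder
f=viewer.grab_frame("wrist");cv2.imwrite("pics/w9.png",f["img"])
hsv=cv2.cvtColor(f["img"],cv2.COLOR_BGR2HSV);m=cv2.inRange(hsv,(24,180,90),(34,255,255))
n,l,st,c=cv2.connectedComponentsWithStats(m)
for i in range(1,n):
    if st[i,4]>60: print(st[i],c[i].round(1))
E
python3 chk.py|head -1
echo '{"increments": [[0.05,-0.2,0.4,-0.8,0],[0.05,-0.4,0.6,-0.6,0],[0.05,-0.4,0.6,-0.6,0],[0.05,-0.4,0.6,0,0],[0.05,-0.4,0.6,0,0],[0.05,-0.4,0.6,0,0],[0.05,0,0,0,0],[0.05,0,0,0,0]]}' | python3 drive.py
python3 - <<'E'
import cv2,numpy as np
from bench import robot, viewer, workorder
g=viewer.grab_frame("scene")["img"];t=viewer.grab_frame("top")["img"];w=cv2.imread("pics/w9.png")
top=cv2.resize(t[145:355,120:490],(800,390)[:2] if 0 else (687,390))
top=cv2.copyMakeBorder(top,0,0,0,113,cv2.BORDER_CONSTANT)
a=cv2.resize(g[180:385,170:545],(384,210));b=cv2.resize(w,(280,210));r=np.hstack([a,b]);r=cv2.copyMakeBorder(r,0,0,0,800-664,cv2.BORDER_CONSTANT)
cv2.imwrite("pics/fin.png",np.vstack([top,r]))
E
```

```text
t: 32.7
tcp_pos: [0.4432, -0.264, 0.1251]
orientation: [0.96, 0.281, 0.001, 0.002]
force: [0.4, 0.4, -0.4]
gripper_width: 0.0499
finger_force: 0.0
[ 275  118   96   53 2439] [324.2 140.2]
[255 141  21  29 525] [264.5 155. ]
[339 291  24  34 468] [351.6 310. ]
[261 293  30  31 530] [273.5 308.9]
[292 329  45  23 991] [313.9 340.1]
row jumps [(np.int64(98), 52), (np.int64(99), 106), (np.int64(100), 70), (np.int64(114), 97), (np.int64(115), 119), (np.int64(117), 82), (np.int64(118), 63), (np.int64(147), 81), (np.int64(148), 101), (np.int64(149), 66)]
t: 33.6
tcp_pos: [0.4405, -0.4656, 0.2198]
orientation: [0.96, 0.28, -0.001, -0.003]
force: [0.5, 0.8, 0.4]
gripper_width: 0.0502
finger_force: 0.0
```

View pics/fin.png

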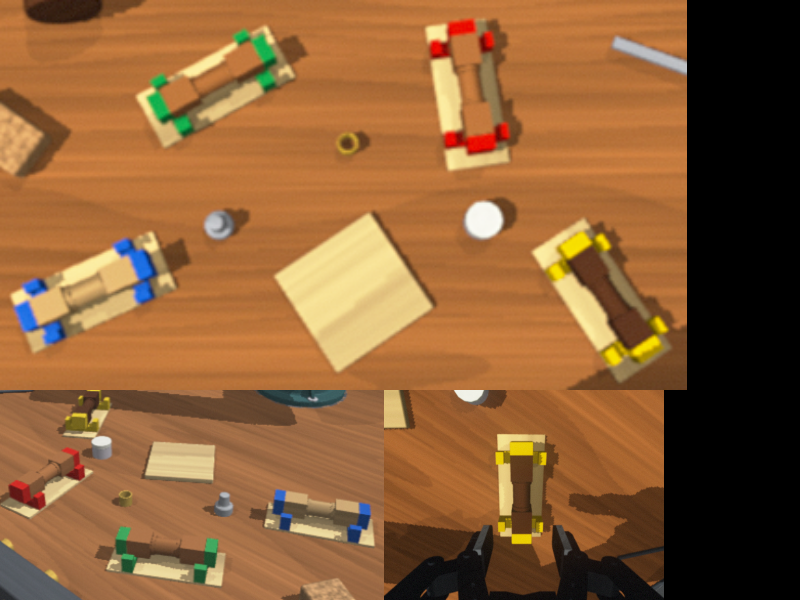

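```bash
python3 -c "
from bench import robot, viewer, workorder
print(workorder.finish_job())"
```

```text
the job is handed in; nothing more can be done
None
```

All four blanks lie let go in the cradles of their own colours, both upper ones (blue, then green) moved before red and yellow; in the wrist camera blue and green sat within about 1 mm of centre and red and yellow looked within about 2 mm, the tin and drive centre look unmoved in the final picture, and I handed the job in at about 34 s without being shown a verdict.

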